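Lever up the edge of a stone tabletop and hold it

TASK

With the fingertips, press down the long raised end of the pry bar, slowly and smoothly, so that its toe levers up the edge of the heavy round stone tabletop until the square packing strip lying beside it would slide under that edge with a few millimetres to spare. Finish while still holding the bar down there with the edge raised and steady, ready for a helper to put the strip in. Do not grip or lift the bar, do not touch the tabletop or let it drop back, and leave the strip, the hammer and the tin where they are.

Things in the scene. Friction and masses are not known exactly. Their poses are not given: they have to be found in the camera images.
- top_edge (a point): Point on the rim of the agate tabletop, at its underside, above the pry bar's toe: its height is the gap under the edge, 30 mm at the start (height of the two timber bearers that carry the top; the nearer one begins 77 mm in from here). When the toe pushes this edge up, the slab tips about the far bearer.
- tabletop: Round loose slab of agate slices in dark resin, 450 mm in diameter, 24 mm thick, 8 to 11.5 kg. Origin at the centre of its underside, z up; its -x direction points from the centre to top_edge and on along the pry bar (within about 9 degrees). Not to be touched by the robot.
- bar_end (a point): Middle of the pry bar's upper face, 20 mm from the tip of its long end: the place to press. It starts about 108 mm above the work surface. Axes: x along the shank towards the toe, y across the bar, z out of its upper face. Pressing it down takes about 6 to 14 N; every 10 mm that the edge rises takes about 32 mm of press here.
- bar: Loose flat bar of dark steel, 32 mm wide, 8 mm thick, 385 mm long: a level 50 mm toe, then a 335 mm shank that slopes up by 0.27 rad over the block to the free long end. It turns over the block when pressed; the shank is nearly level when the edge is 20 mm up, its end on the work surface at about 30 mm. Origin under the tip of the toe, x along the toe to its tip, z up.
- bar_toe (a point): Tip of the bar's toe, half-way up its 8 mm thickness, under the tabletop about 30 mm in from the rim.
- block_top (a point): Top of the steel round (20 mm in diameter, 100 mm long across the bar) let into the loose wooden block (55 x 110 mm) on which the bar's shank rests: the fulcrum, about 29 mm above the work surface, 86 mm from the toe's tip and 279 mm from bar_end, measured along the bar.
- strip_center (a point): Centre of the packing strip, a plain square timber 180 x 40 x 40 mm lying flat along its own x, 20 mm above the work surface. Not to be moved.
- hammer_center (a point): Club hammer lying on its side along its own x, 265 mm long, 40 mm high, 90 mm across the head; this point is in the handle near mid-length, 20 mm up. Not to be moved.
- tin_center (a point): Flat round metal tin, 80 mm in diameter, 50 mm tall; half-way up. Not to be moved.

How it is judged:
By the outcome, as a careful person would: the job done as asked, in the order asked, and still so for the second after the job is handed in, while the arm keeps its last pose, push and grip.
It also fails if it takes over 32 s, if anything falls off the work surface, if the arm or the gripper's body presses on something with over 40 N, if the wrist force passes 120 N, or if a joint passes its speed limit or range.

ROBOT

A 6-joint arm with a two-finger parallel gripper is mounted at the origin on the work surface. World frame = base frame: x ahead of the robot, y to its left, z up, the work surface at z = 0. Lengths are in m, angles in degrees, forces in N, time in s.
With the tool pointing down it reaches from about 0.25 to 0.8 m from the base axis. Payload 8.5 kg.
Tool frame: the origin (TCP) lies at the very end of the fingers, on their centre line; the grasp point (between the pads) lies 19 mm behind it; z points along the fingers, y is the line along which they close (so a half turn about z gives the same grasp; the last joint's range is limited). The gripper opens to 85 mm and grips with 20 to 120 N. Pads are 22 mm wide; open, the fingers measure 114 mm over their backs; the gripper's body (76 mm by 85 mm) begins 54 mm behind the grasp point. The pads swing forward as they close: fully open they stand 13 mm farther back than shut.
Start: joints at [0, 13.648, -0.773, 75.585, 0, 90], TCP at [0.525, -0, 0.231] pointing down, gripper open.
Joint ranges: [-152.45, 152.45], [-59.26, 108.67], [-65.41, 83.53], [-104.44, 129.93], [-82.83, 76.93], [-180, 180]. Speed limits (degrees/s): [127.2, 127.2, 159.86, 180, 180, 180].

INTERFACE

Orientations are given as a 3x3 rotation matrix whose columns are the frame's x, y, z axes.
In Python, from station import env, viewer, workorder gives the robot as it stands.
- The arm moves only by the shell command python3 -m handwheel 'ROWS' [OPENING]. ROWS is JSON, a list of rows, each an object of numbers: "x", "y", "z": the shift along the tool's x, y, z in m; "yaw": the turn about the tool's z in rad. In form: [{"x": .., "y": .., "z": .., "yaw": ..}, ...]. A call has 1 to 12 rows; each row is the pose to reach, as a shift and turn from the pose commanded when the call began, along the tool's axes at that moment; what a row does not reach only later rows make up. A row lasts 1/10 s, in which the tool goes at most 50 mm and 8.59 degrees, less where a joint would pass 70% of its speed; a pose out of reach is approached as far as the arm can. A call with a gripper value outside its range is refused whole. OPENING is the closure, from 0 (fully open) to 1 (shut), set as the call begins (- or left out, the last holds). The fingers move at their own pace and stop on an object; the grip force is fixed at half the most. Time passes only in rows, so rows that repeat a pose let the fingers close. It gives the time, the measured TCP pose, the force, the opening and the grip force at its end, in the units of the state.
- env.sense(): the state, without advancing time (a new reading comes with each control period).
- viewer.grab_frame(name): name is "scene" or "side" or "wrist"; returns (picture, depth): 384x512x3 uint8, red, green, blue; 384x512 float32, m along the optical axis (not along the pixel's ray), 0 where there is no reading.
- viewer.camera_info(name): a dict with "mtx" (3x3 intrinsics, pixels), "dist" ([k1, k2, p1, p2, k3] as OpenCV has them; the pictures are not rectified), "T" (4x4, takes a point from camera to world coordinates). Camera axes: x right, y down, z forward; pixel columns grow to the right and rows downward; lengths in m; the calibration is good to about 2 mm. A picture is of the moment at which its call begins: read the wrist's pose just before it. camera_info takes no time and is no camera call; for the wrist camera it gives the pose at the moment of the call.
- workorder.job_done(): hands the job in; it is judged then, once.
The state is a dict: "clock": time; "joint_positions": joint angles; "qd": joint speeds; "effort": joint torques, N m; "position": TCP position; "eef_rot": TCP orientation; "contact_force": force on the tool from outside, world axes, zero at the start; "moment": the same for the moment, N m; "finger_gap": finger opening in m; "grasp_force": force on a finger pad.
Only numpy, scipy, OpenCV 4.12 (cv2) and the standard library are available. Lean on these libraries where they do the work, as an engineer would, in place of code of your own. Each camera call takes 0.05 s, during which the arm holds its last target. There are 200 camera calls.

## Working session

There is one attempt and no reset: what is moved stays moved. The work goes in short steps, Python scripts to look and compute and a shell command to move; the robot and the scene stay as the last step left them, time stands still between calls to the robot, and variables do not carry over. Pictures are saved under pics/ and viewed, at most 10 in all, crops included, and the job is handed in when it is done.

```bash
mkdir -p pics; ls; python3 - <<'E'
from station import env, viewer, workorder
import cv2, numpy as np
s=env.sense(); print(s)
for n in ("scene","side"):
    im,d=viewer.grab_frame(n); i=viewer.camera_info(n)
    np.savez(f"{n}0.npz",im=im,d=d,mtx=i["mtx"],dist=i["dist"],T=i["T"])
    cv2.imwrite(f"pics/{n}0.png",im[:,:,::-1]); print(n,np.round(i["T"],3).tolist())
E
```

```text
pics
{'clock': 0.0, 'joint_positions': array([-1.27791816e-03,  1.36806740e+01, -8.17189785e-01,  7.55845253e+01,
       -3.66074057e-04,  9.00002375e+01]), 'qd': array([-0.00899812,  0.04865556, -0.03186486,  0.08439181,  0.00328647,
       -0.06690104]), 'effort': array([ 1.29771975e-03, -5.38790166e+01,  3.46437156e+01,  1.83730113e-02,
        1.69192181e-04,  6.54446694e-05]), 'position': array([ 5.24579917e-01, -1.36603731e-05,  2.30678541e-01]), 'eef_rot': array([[ 2.64405952e-05,  9.99998966e-01, -1.43795932e-03],
       [ 1.00000000e+00, -2.64497638e-05, -6.35712554e-06],
       [-6.39515265e-06, -1.43795915e-03, -9.99998966e-01]]), 'contact_force': array([ 0.11972769, -0.06884672,  0.81158247]), 'moment': array([-0.03702026,  0.00630916, -0.02695824]), 'grasp_force': 0.0, 'finger_gap': 0.0852584176290326}
scene [[0.194, 0.715, -0.672, 1.397], [0.981, -0.136, 0.138, -0.115], [0.007, -0.686, -0.728, 0.966], [0.0, 0.0, 0.0, 1.0]]
side [[-0.837, -0.316, 0.447, 0.147], [-0.547, 0.459, -0.7, 0.741], [0.017, -0.83, -0.557, 0.673], [0.0, 0.0, 0.0, 1.0]]
```

View pics/scene0.png

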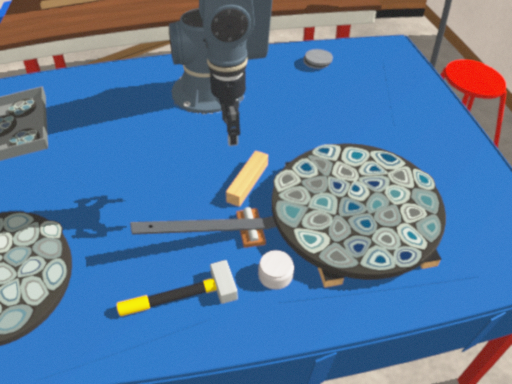

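View pics/side0.png

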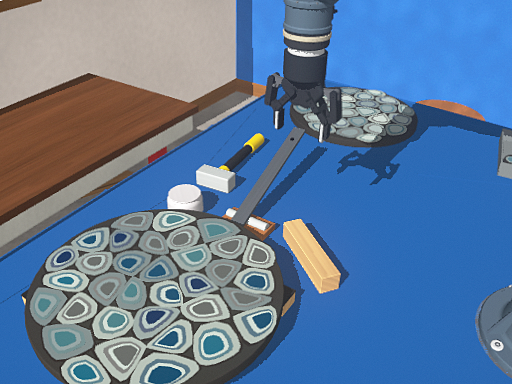

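The scene view shows the bar running from its free end at about (132,227) to the rim near (268,225). The strip is at (247,178), the hammer at (180,290) and the tin at (276,270). In the side view, the bar's free end is behind the gripper at about (300,133). Next I'll measure the bar and the tabletop plane.

```bash
cat > h.py <<'E'
import numpy as np, cv2
def load(f):
    z=np.load(f); return {k:z[k] for k in z}
def pts(c,mask):
    v,u=np.nonzero(mask&(c["d"]>0))
    n=cv2.undistortPoints(np.stack([u,v],1).astype(float)[:,None],c["mtx"],c["dist"])[:,0]
    d=c["d"][v,u][:,None]
    return np.hstack([n*d,d])@c["T"][:3,:3].T+c["T"][:3,3], np.stack([u,v],1)
def ray(c,uv,z):
    n=cv2.undistortPoints(np.array(uv,float).reshape(-1,1,2),c["mtx"],c["dist"])[:,0]
    r=np.hstack([n,np.ones((len(n),1))])@c["T"][:3,:3].T; o=c["T"][:3,3]
    return o+r*((z-o[2])/r[:,2])[:,None]
def notblue(c):
    im=c["im"].astype(int); return ~((im[:,:,2]>im[:,:,0]+45))
def plane(c,cen,r=.2,zr=(.045,.085)):
    P,_=pts(c,np.ones(c["d"].shape,bool))
    P=P[(np.hypot(*(P[:,:2]-cen[:2]).T)<r)&(P[:,2]>zr[0])&(P[:,2]<zr[1])]
    for _ in range(3):
        A=np.c_[P[:,:2]-cen[:2],np.ones(len(P))]; k=np.linalg.lstsq(A,P[:,2],rcond=None)[0]
        e=P[:,2]-A@k; P=P[abs(e)<2.5*e.std()]
    return k,e.std(),len(P)
E
python3 - <<'E'
from h import *
c=load("scene0.npz"); nb=notblue(c)
roi=np.zeros_like(nb); roi[214:238,125:236]=1
P,uv=pts(c,nb&roi); m=P[:,2]>.035; P=P[m];uv=uv[m]
print("bar n",len(P),uv.min(0),uv.max(0))
b=P[:,:2]-P[:,:2].mean(0); ax=np.linalg.svd(b,full_matrices=0)[2][0]; ax*=np.sign(ax[1])
t=b@ax; print("axis",ax,"yaw",np.degrees(np.arctan2(ax[1],ax[0])),"mean",P.mean(0),"t",t.min(),t.max())
w=b@np.array([-ax[1],ax[0]]);print("width",np.percentile(w,[1,99]))
k=np.polyfit(t,P[:,2],1);print("z fit",k,np.polyval(k,t.min()),(P[:,2]-np.polyval(k,t)).std())
tip=P[:,:2].mean(0)+ax*np.percentile(t,.5)
print("tip",tip,"end",tip+ax*.02*np.cos(.27))
for n in ("scene","side"):
    c=load(n+"0.npz"); P,uv=pts(c,notblue(c)); q=P[(P[:,2]>.045)&(P[:,2]<.062)&(P[:,1]>.05)&(P[:,0]>.3)]
    (cx,cy),r=cv2.minEnclosingCircle(q[:,:2].astype(np.float32)); print(n,cx,cy,r,len(q))
    print(plane(c,np.array([cx,cy])))
E
```

```text
bar n 1160 [131 219] [235 233]
axis [-0.08437688  0.99643391] yaw 94.84019410516194 mean [ 0.65030247 -0.13436086  0.08239386] t -0.1176220963860141 0.12805589312481583
width [-0.01456439  0.01738864]
z fit [-0.26476906  0.08239386] 0.11353655266727172 0.0021197634209269844
tip [ 0.66013688 -0.25049849] end [ 0.65851048 -0.23129181]
scene 0.6187836527824402 0.2599165439605713 0.2807723879814148 17263
(array([-0.00026525, -0.00144642,  0.0559795 ]), np.float64(0.001862640421426945), 13128)
side 0.6585674285888672 0.27728402614593506 0.27099621295928955 33072
(array([-0.00036496,  0.0006481 ,  0.05474262]), np.float64(0.0012180998943705178), 24890)
```

```bash
python3 -m handwheel '[{"x":-0.02,"y":0.012,"z":0},{"x":-0.045,"y":0.027,"z":0.005},{"x":-0.07,"y":0.042,"z":0.015},{"x":-0.095,"y":0.056,"z":0.025},{"x":-0.12,"y":0.071,"z":0.035},{"x":-0.145,"y":0.086,"z":0.045},{"x":-0.17,"y":0.101,"z":0.055},{"x":-0.19,"y":0.113,"z":0.065},{"x":-0.21,"y":0.125,"z":0.075},{"x":-0.224,"y":0.134,"z":0.085},{"x":-0.224,"y":0.134,"z":0.085},{"x":-0.224,"y":0.134,"z":0.085}]' 1
python3 - <<'E'
from station import env, viewer
import cv2, numpy as np
s=env.sense(); print(s["clock"],s["position"],s["eef_rot"].round(3).tolist(),s["finger_gap"],s["contact_force"])
out=[]
for n in ("side","wrist"):
    i=viewer.camera_info(n); im,d=viewer.grab_frame(n)
    np.savez(f"{n}1.npz",im=im,d=d,mtx=i["mtx"],dist=i["dist"],T=i["T"]); out.append(im)
cv2.imwrite("pics/p1.png",cv2.resize(np.hstack(out)[:,:,::-1],(800,300)))
E
```

```text
0.1 [5.24670626e-01 1.53694452e-05 2.30774929e-01] [[-0.0, 1.0, -0.001], [1.0, 0.0, 0.0], [0.0, -0.001, -1.0]] 0.08538779177857325 [ 0.6332919  -1.23427698  0.16251388]invalid input at $[0]: expected keys x, y, z, yaw
```

View pics/p1.png

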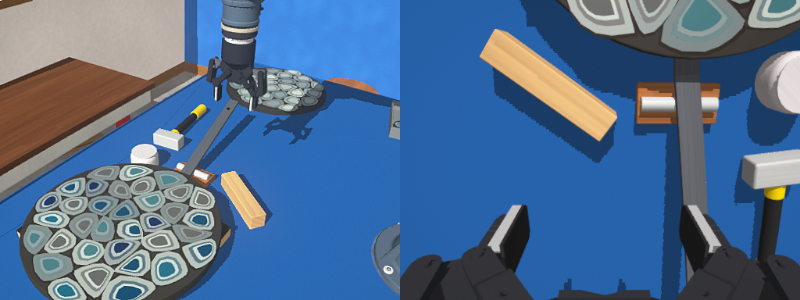

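The move was refused because every row needs all four keys, so the arm hasn't moved. The wrist half shows the bar passing over the steel round at about (678,103) and running under the rim. I'll send the move again with all the keys.

```bash
python3 -m handwheel '[{"x":-0.02,"y":0.012,"z":0,"yaw":0},{"x":-0.045,"y":0.027,"z":0.005,"yaw":0},{"x":-0.07,"y":0.042,"z":0.015,"yaw":0},{"x":-0.095,"y":0.056,"z":0.025,"yaw":0},{"x":-0.12,"y":0.071,"z":0.035,"yaw":0},{"x":-0.145,"y":0.086,"z":0.045,"yaw":0},{"x":-0.17,"y":0.101,"z":0.055,"yaw":0},{"x":-0.19,"y":0.113,"z":0.065,"yaw":0},{"x":-0.21,"y":0.125,"z":0.075,"yaw":0},{"x":-0.224,"y":0.134,"z":0.085,"yaw":0},{"x":-0.224,"y":0.134,"z":0.085,"yaw":0},{"x":-0.224,"y":0.134,"z":0.085,"yaw":0}]' 1
python3 - <<'E'
from station import env, viewer
import cv2, numpy as np
s=env.sense(); print(s["clock"],s["position"],s["eef_rot"].round(3).tolist(),s["finger_gap"],s["contact_force"])
out=[]
for n in ("side","wrist"):
    i=viewer.camera_info(n); im,d=viewer.grab_frame(n)
    np.savez(f"{n}1.npz",im=im,d=d,mtx=i["mtx"],dist=i["dist"],T=i["T"]); out.append(im)
cv2.imwrite("pics/p2.png",cv2.resize(np.hstack(out)[:,:,::-1],(800,300)))
from h import *
c=load("wrist1.npz"); P,uv=pts(c,notblue(c))
e=np.array([.6585,-.2313]); ax=np.array([-.0844,.9964]); r=P[:,:2]-e; t=r@ax; w=r@np.array([-ax[1],ax[0]])
m=(abs(w)<.03)&(t>-.04)&(t<.3)&(P[:,2]>.03)&(P[:,2]<.125)
for a in np.arange(-.03,.28,.02):
    q=m&(abs(t-a)<.005)
    if q.sum()>10: print(round(a,3),q.sum(),w[q].min().round(4),w[q].max().round(4),P[q,2].mean().round(4))
E
```

```text
clock: 1.4
position: [0.6586, -0.2237, 0.1457]
eef_rot: [[0.0, 1.0, -0.001], [1.0, -0.0, 0.001], [0.001, -0.001, -1.0]]
contact_force: [0.5, 0.3, 0.0]
finger_gap: 0.0
grasp_force: 0.0
1.4 [ 0.6585547  -0.22371356  0.14571729] [[0.0, 1.0, -0.001], [1.0, -0.0, 0.001], [0.001, -0.001, -1.0]] 1.832980250029383e-05 [0.54227296 0.31243032 0.03565434]
-0.01 141 -0.0135 0.0183 0.1098
0.01 940 -0.0135 0.0183 0.1053
0.03 967 -0.0134 0.0184 0.1
0.05 984 -0.0134 0.0182 0.0946
0.07 991 -0.0133 0.0184 0.0892
0.09 996 -0.0132 0.0185 0.0838
0.11 988 -0.0132 0.0184 0.0785
0.13 976 -0.0132 0.0183 0.0731
```

View pics/p2.png

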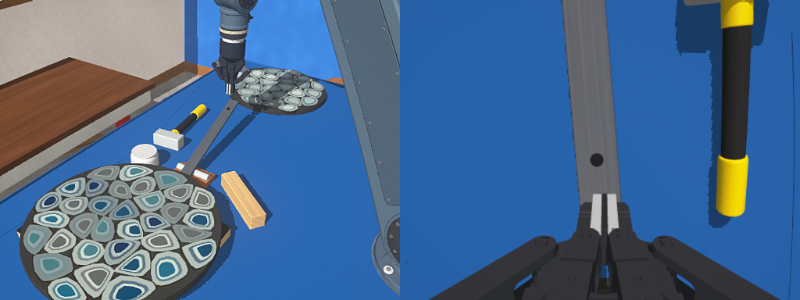

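The wrist view shows the shut fingertips over the bar near (605,200), short of its hole at (597,159). The bar is 32 mm wide in the depth data, with its centre 2.5 mm towards -x, and its top is at z=0.108, as it should be. I'll shift over and come down to a soft touch.

```bash
python3 -m handwheel '[{"x":0,"y":-0.001,"z":0.005,"yaw":0},{"x":0,"y":-0.002,"z":0.012,"yaw":0},{"x":0,"y":-0.0025,"z":0.02,"yaw":0},{"x":0,"y":-0.0025,"z":0.027,"yaw":0},{"x":0,"y":-0.0025,"z":0.032,"yaw":0},{"x":0,"y":-0.0025,"z":0.0335,"yaw":0},{"x":0,"y":-0.0025,"z":0.0345,"yaw":0},{"x":0,"y":-0.0025,"z":0.0355,"yaw":0},{"x":0,"y":-0.0025,"z":0.0365,"yaw":0},{"x":0,"y":-0.0025,"z":0.0375,"yaw":0},{"x":0,"y":-0.0025,"z":0.0382,"yaw":0},{"x":0,"y":-0.0025,"z":0.0382,"yaw":0}]'
```

```text
clock: 2.7
position: [0.6565, -0.224, 0.1081]
eef_rot: [[-0.0, 1.0, -0.0], [1.0, 0.0, -0.0], [-0.0, -0.0, -1.0]]
contact_force: [-0.6, -0.0, 0.6]
finger_gap: -0.0002
grasp_force: 0.1
```

```bash
python3 -m handwheel '[{"x":0,"y":0,"z":0.0006,"yaw":0},{"x":0,"y":0,"z":0.0014,"yaw":0},{"x":-0.0002,"y":0,"z":0.0022,"yaw":0},{"x":-0.0004,"y":0,"z":0.003,"yaw":0},{"x":-0.0006,"y":0,"z":0.004,"yaw":0},{"x":-0.0009,"y":0,"z":0.005,"yaw":0},{"x":-0.0012,"y":0,"z":0.006,"yaw":0},{"x":-0.0015,"y":0,"z":0.007,"yaw":0},{"x":-0.0017,"y":0,"z":0.008,"yaw":0},{"x":-0.002,"y":0,"z":0.009,"yaw":0},{"x":-0.0023,"y":0,"z":0.010,"yaw":0},{"x":-0.0025,"y":0,"z":0.011,"yaw":0}]'
```

```text
clock: 3.9
position: [0.657, -0.2265, 0.0986]
eef_rot: [[-0.0, 1.0, 0.002], [1.0, 0.0, -0.0], [-0.0, 0.002, -1.0]]
contact_force: [-1.9, 1.3, 11.0]
finger_gap: -0.0
grasp_force: 5.5
```

```bash
python3 -m handwheel '[{"x":-0.0002,"y":0,"z":0.001,"yaw":0},{"x":-0.0005,"y":0,"z":0.0022,"yaw":0},{"x":-0.0008,"y":0,"z":0.0034,"yaw":0},{"x":-0.001,"y":0,"z":0.0046,"yaw":0},{"x":-0.0013,"y":0,"z":0.0058,"yaw":0},{"x":-0.0016,"y":0,"z":0.007,"yaw":0},{"x":-0.0018,"y":0,"z":0.0082,"yaw":0},{"x":-0.002,"y":0,"z":0.0094,"yaw":0},{"x":-0.0023,"y":0,"z":0.0106,"yaw":0},{"x":-0.0025,"y":0,"z":0.0118,"yaw":0},{"x":-0.0028,"y":0,"z":0.013,"yaw":0},{"x":-0.003,"y":0,"z":0.014,"yaw":0}]'
python3 - <<'E'
from station import env, viewer
import cv2, numpy as np
from h import *
im,d=viewer.grab_frame("side"); i=viewer.camera_info("side")
np.savez("side2.npz",im=im,d=d,mtx=i["mtx"],dist=i["dist"],T=i["T"])
cen=np.array([.613,.314]); ax=np.array([-.0844,.9964])
for f in ("side0.npz","side2.npz"):
    k,e,n=plane(load(f),cen); print(f,k.round(4),e,n,"rim z",k[2]-.225*(k[:2]@ax))
im2,_=viewer.grab_frame("scene"); cv2.imwrite("pics/p3.png",cv2.resize(np.hstack([im,im2])[:,:,::-1],(800,300)))
E
```

```text
clock: 5.1
position: [0.6573, -0.2296, 0.0848]
eef_rot: [[-0.0, 1.0, 0.003], [1.0, 0.0, -0.001], [-0.001, 0.003, -1.0]]
contact_force: [-1.1, 1.5, 11.7]
finger_gap: -0.0002
grasp_force: 5.9
side0.npz [0.     0.0006 0.0548] 0.001205275471236768 30096 rim z 0.05467784917555065
side2.npz [-0.0001 -0.0181  0.0575] 0.0012072472617749113 30481 rim z 0.061523161195477336
```

View pics/p3.png

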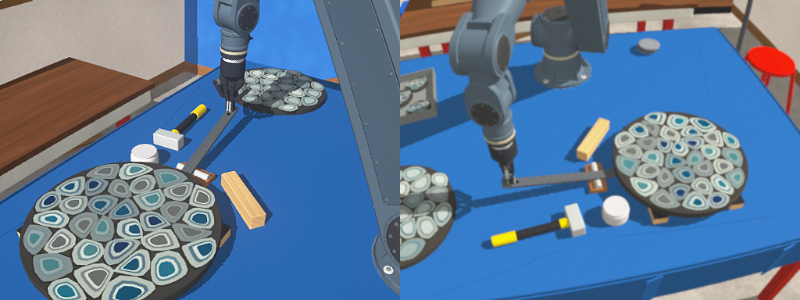

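The bar is still in line and nothing else has moved. The rim is up about 6.9 mm for roughly 23 mm of press, which fits the given ratio. I'll carry on.

```bash
python3 -m handwheel '[{"x":-0.0002,"y":0,"z":0.001,"yaw":0},{"x":-0.0004,"y":0,"z":0.0022,"yaw":0},{"x":-0.0006,"y":0,"z":0.0034,"yaw":0},{"x":-0.0008,"y":0,"z":0.0046,"yaw":0},{"x":-0.001,"y":0,"z":0.0058,"yaw":0},{"x":-0.0012,"y":0,"z":0.007,"yaw":0},{"x":-0.0014,"y":0,"z":0.0082,"yaw":0},{"x":-0.0016,"y":0,"z":0.0094,"yaw":0},{"x":-0.0017,"y":0,"z":0.0106,"yaw":0},{"x":-0.0018,"y":0,"z":0.0118,"yaw":0},{"x":-0.0019,"y":0,"z":0.013,"yaw":0},{"x":-0.002,"y":0,"z":0.014,"yaw":0}]'; python3 -m handwheel '[{"x":-0.0001,"y":0,"z":0.001,"yaw":0},{"x":-0.0002,"y":0,"z":0.002,"yaw":0},{"x":-0.0003,"y":0,"z":0.003,"yaw":0},{"x":-0.0004,"y":0,"z":0.004,"yaw":0},{"x":-0.0005,"y":0,"z":0.005,"yaw":0},{"x":-0.0006,"y":0,"z":0.006,"yaw":0},{"x":-0.0007,"y":0,"z":0.007,"yaw":0},{"x":-0.0008,"y":0,"z":0.0078,"yaw":0},{"x":-0.0009,"y":0,"z":0.0085,"yaw":0},{"x":-0.001,"y":0,"z":0.009,"yaw":0},{"x":-0.001,"y":0,"z":0.009,"yaw":0},{"x":-0.001,"y":0,"z":0.009,"yaw":0}]'
cat > m.py <<'E'
import sys
from station import env, viewer
from h import *
t=sys.argv[1]; ims=[]
for n in ("side","scene"):
    im,d=viewer.grab_frame(n); i=viewer.camera_info(n); ims.append(im)
    np.savez(n+t+".npz",im=im,d=d,mtx=i["mtx"],dist=i["dist"],T=i["T"])
    cen=np.array([.613,.314]); ax=np.array([-.0844,.9964]); z=[]
    for f in (n+"0.npz",n+t+".npz"):
        k,e,N=plane(load(f),cen); z.append(k[2]-.225*(k[:2]@ax))
    print(n,"rise mm",1e3*(z[1]-z[0]),k.round(4),e,N)
s=env.sense(); print(s["clock"],s["position"],s["contact_force"],abs(s["qd"]).max())
cv2.imwrite("pics/m%s.png"%t,cv2.resize(np.hstack(ims)[:,:,::-1],(800,300)))
E
python3 m.py 3
```

```text
clock: 6.4
position: [0.6577, -0.2321, 0.0711]
eef_rot: [[0.0, 1.0, 0.004], [1.0, -0.0, -0.002], [-0.002, 0.004, -1.0]]
contact_force: [-0.3, 0.4, 12.3]
finger_gap: -0.0001
grasp_force: 6.1
clock: 7.6
position: [0.6579, -0.2334, 0.0623]
eef_rot: [[0.0, 1.0, 0.004], [1.0, -0.0, -0.002], [-0.002, 0.004, -1.0]]
contact_force: [-0.1, -1.4, 13.2]
finger_gap: -0.0001
grasp_force: 6.1
side rise mm 14.119882452051154 [-0.0001 -0.0378  0.0603] 0.0012216291430548712 30875
scene rise mm 14.012217968596099 [ 0.0009 -0.0401  0.0615] 0.0018034510000209019 13286
7.7 [ 0.6578919  -0.23334772  0.06228242] [-1.26857255 -1.68115379 11.93596416] 0.09978097859499531
```

View pics/m3.png

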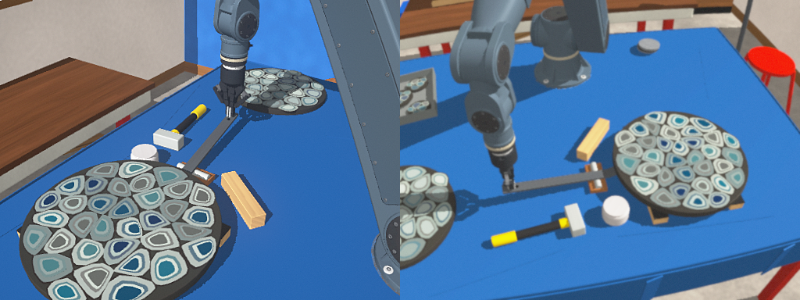

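Both cameras put the rise at about 14.1 mm, so the gap is about 44 mm against the 40 mm strip. I'll hold here for a moment and check that it stays steady.

```bash
python3 -m handwheel '[{"x":0,"y":0,"z":0.0005,"yaw":0},{"x":0,"y":0,"z":0.001,"yaw":0},{"x":0,"y":0,"z":0.001,"yaw":0},{"x":0,"y":0,"z":0.001,"yaw":0},{"x":0,"y":0,"z":0.001,"yaw":0},{"x":0,"y":0,"z":0.001,"yaw":0},{"x":0,"y":0,"z":0.001,"yaw":0},{"x":0,"y":0,"z":0.001,"yaw":0},{"x":0,"y":0,"z":0.001,"yaw":0},{"x":0,"y":0,"z":0.001,"yaw":0}]'; python3 m.py 4
```

```text
clock: 8.7
position: [0.6579, -0.2334, 0.0613]
eef_rot: [[0.0, 1.0, 0.004], [1.0, -0.0, -0.002], [-0.002, 0.004, -1.0]]
contact_force: [-0.3, -2.1, 11.6]
finger_gap: 0.0001
grasp_force: 6.1
side rise mm 14.421037162252953 [-0.     -0.0386  0.0604] 0.001211084090773472 30929
scene rise mm 14.345490104794425 [ 0.0007 -0.0412  0.0616] 0.0017899997806375008 13263
8.8 [ 0.65793047 -0.2334716   0.06130581] [-0.64264464 -2.60217375 12.33258821] 0.08998303374681756
```

It's steady, with the gap at about 44.4 mm, so I'm handing it in.

```bash
python3 -c "
from station import workorder
print(workorder.job_done())"
```

```text
the job is handed in; nothing more can be done
None
```

The job is handed in at 8.8 s: the shut fingertips are holding the bar down with about 12 N, and the tabletop edge is raised about 14.4 mm and steady, a gap of about 44.4 mm for the 40 mm strip; the strip, hammer and tin were not touched.

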